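# Consolidate two part-filled sample bottle trays

## Robot

A 7-joint arm with a two-finger parallel gripper is mounted at the origin on the work surface. World frame = base frame: x ahead of the robot, y to its left, z up, the work surface at z = 0. Lengths are in m, angles in degrees, forces in N, time in s.
With the tool pointing down it reaches from about 0.425 to 0.875 m from the base axis. Payload 4.7 kg.
Tool frame: the origin (TCP) lies midway between the tips of the shut fingers; the grasp point (between the pads) lies 19 mm behind it; z points along the fingers, y is the line along which they close (so a half turn about z gives the same grasp; the last joint's range is limited). The gripper opens to 87 mm and grips with 3 to 60 N. Pads are 19 mm wide; open, the fingers measure 117 mm over their backs; the gripper's body (75 mm by 190 mm) begins 51 mm behind the grasp point.
Start: joints at [70.537, 18.392, -4.016, 83.108, 1.295, 78.541, -3.26], TCP at [0.225, -0.61, 0.223] pointing down, gripper open.
Joint ranges: [-163.93, 163.93], [-17.29, 119.83], [-79.2, 71.16], [3.27, 140.29], [-89.18, 269.18], [5.43, 117.66], [-154.24, 154.24]. Speed limits (degrees/s): [147.25, 147.25, 180, 180, 180, 180, 180].

## Interface

Orientations are given as [roll, pitch, yaw] about the fixed x, y, z axes, in that order (R = Rz(yaw) Ry(pitch) Rx(roll)).
In Python, from cell import env, viewer, boxes_of, masks_of gives the robot as it stands. The module is installed in compiled form; this text tells all that it offers.
- The arm moves only by the tool apply_moves, never from a script. Its argument "moves" is a list of rows, each a list of 7 numbers: the shift along the tool's x, y, z scaled (see below), then the turn, a rotation vector about the tool's x, y, z scaled (see below), then the opening, from 0 (shut) to 1 (fully open). A call has 1 to 20 rows; each row is the pose to reach, as a shift and turn from the pose commanded when the call began, along the tool's axes at that moment; what a row does not reach only later rows make up. The controller multiplies each number of a shift by 0.2 m and each number of a turn by 1.5 rad. A row lasts 1/10 s, in which the tool goes at most 50 mm and 8.59 degrees, less where a joint would pass 70% of its speed; a pose out of reach is approached as far as the arm can. A call with a number of a shift or a turn outside -1 to 1 is refused whole. A call with a gripper value outside its range is refused whole. The fingers move at their own pace and stop on an object; "grip_force" is the grip in N (left out, the last holds). Time passes only in rows, so rows that repeat a pose let the fingers close. It gives the time, the measured TCP pose, the force, the opening and the grip force at its end, in the units of the state.
- env.get_obs(): the state, without advancing time (a new reading comes with each control period).
- viewer.read_camera(name): name is "scene" or "top"; returns the picture (480x640x3 uint8, red, green, blue); there is no depth.
- viewer.get_calibration(name): a dict with "fov_y" (degrees; the focal length in pixels is half the picture's height over the tangent of half this angle, whatever the lens; pixels are square), "cx", "cy" (the principal point, pixels), "k1" (the pictures are not rectified: a ray, as slopes to the right and down, at radius r is drawn at 1 + k1 r^2 times it, then the intrinsics apply), "position" and "orientation" of the camera in the world. Camera axes: x right, y up, looking along -z (the intrinsics and any distortion apply to the point x, -y, -z); pixel columns grow to the right and rows downward; lengths in m; the calibration is good to about 2 mm. A picture is of the moment at which its call begins. get_calibration takes no time and is no camera call.
- env.sign_off(): hands the job in; it is judged then, once.
Trained networks look in the newest picture that a camera, given by its name, has taken for a name from the list of things; names that differ only in an ending like _2 or _b are one class to them, and where a whole thing is asked for, a point or a joint stands for the part that bears it (a point fixed in the world has none). Each returns a list of dicts, best first, with "conf" (0 to 1); they miss things now and then, are a little off and sometimes report something else, mostly with a low value. They report only what shows in the picture. A call takes as long as a camera call. They do not tell look-alikes from the thing itself.
- boxes_of(camera, target): "location" ([column, row] in pixels, amid what is visible of it).
- masks_of(camera, target): "pixels" (480x640 bool, what is visible of it) and "location" ([column, row] in pixels, amid what is visible of it).
The state is a dict: "time_s": time; "qpos": joint angles; "joint_velocities": joint speeds; "effort": joint torques, N m; "tool_pos": TCP position; "tool_rot": TCP orientation; "force": force on the tool from outside, world axes, zero at the start; "wrist_torque": the same for the moment, N m; "grip_width": finger opening in m; "grasp_force": force on a finger pad.
Only numpy, scipy, OpenCV 4.12 (cv2) and the standard library are available. Lean on these libraries where they do the work, as an engineer would, in place of code of your own. Each camera call takes 0.05 s, during which the arm holds its last target. There are 200 camera calls.

## Task

Move the two bottles from the tray on the slanted stand into the two empty pockets of the tray lying flat on the bench, each set gently down, fully home and upright, so that tray is full. Then take the emptied tray off the stand and stack it gently, right way up and squarely, on the pile of empty trays. Never tip a bottle over, and leave the flat tray, the pile and the other things on the bench where they stand.

Things in the scene. Friction and masses are not known exactly. Their poses are not given: they have to be found in the camera images.
- bottle1_mid (a point): Closed flat-sided amber glass bottle, black round cap: oblong body 28 mm thick (its x), 46 wide (y), 60 high, then cap (24 mm diameter) up to 80 mm; about 0.13 kg. Point: its centre, 40 mm above its underside, z up along the bottle. Starts leaning at 30 degrees in one of the pockets of the tray on the slanted stand.
- bottle2_mid (a point): Closed flat-sided amber glass bottle, black round cap: oblong body 28 mm thick (its x), 46 wide (y), 60 high, then cap (24 mm diameter) up to 80 mm; about 0.13 kg. Point: its centre, 40 mm above its underside, z up along the bottle. Starts leaning at 30 degrees in another pocket of the tray on the slanted stand.
- bottle3_mid (a point): Closed flat-sided amber glass bottle, black round cap: oblong body 28 mm thick (its x), 46 wide (y), 60 high, then cap (24 mm diameter) up to 80 mm; about 0.13 kg. Point: its centre, 40 mm above its underside, z up along the bottle. Starts upright in one of the three pockets of the flat tray and stays there.
- slant_tray_mid (a point): Loose tray to be emptied: light grey plastic tray 43 mm wide (x), 178 long (y), 25 high, about 0.16 kg, floor 5, with three oblong pockets 35 (x) by 54 (y), 20 deep, centred at y = -58, 0, +58 mm. Point: its centre, 12.5 mm above its underside; z points out of the pockets. Starts tilted 30 degrees about its long axis on the stand, leaning towards the robot; any one pocket is empty.
- stand: Fixed dark steel stand: board 44 by 200 mm sloping 30 degrees, rising along the stand's x (away from the robot), top face centre 75 mm above the origin, which is on the bench; y along the board. Two stops 18 mm high, 22 long, 72 mm either side of the middle, hold the tray's lower edge; the middle of both long edges of the tray is free for fingers.
- flat_tray: Tray to be filled: light grey plastic tray 43 mm wide (x), 178 long (y), 25 high, about 0.16 kg, floor 5, with three oblong pockets 35 (x) by 54 (y), 20 deep, centred at y = -58, 0, +58 mm. Lies loose on the bench to one side of the stand, with one bottle in it. Origin: centre of its underside, z up.
- pile_top: Upper of two stacked empty trays, on the other side of the stand: light grey plastic tray 43 mm wide (x), 178 long (y), 25 high, about 0.16 kg, floor 5, with three oblong pockets 35 (x) by 54 (y), 20 deep, centred at y = -58, 0, +58 mm. Origin: centre of its underside, 25 mm above the bench; its rim is 50 mm above the bench. Trays do not nest: flat floor stands on flat rim.
- beaker_mid (a point): Bystander: open glass beaker, 68 mm diameter, 85 mm high, on the bench beyond the stand. The point is 40 mm above its underside.
- jar_mid (a point): Bystander: white plastic jar with cap, 60 mm diameter, 75 mm high, beyond the stand. The point is 37 mm above its underside.
- dish_mid (a point): Bystander: glass dish, 90 mm diameter, 16 mm high, on the bench between stand and robot. The point is 8 mm above its underside.
Mind the look-alikes: they are no part of the job. Leave any green or yellow look-alike of the part that bears bottle2_mid alone. What is shaped like the flat_tray but yellow is not meant.

How it is judged (in metres and radians):
On the way, in this order (a step that is already met when the one before it is completed fails the run):
1. all three bottles stand fully down in the pockets of the flat tray (z of bottle1_mid in the frame of flat_tray between 0.039 and 0.051 m and x of bottle1_mid in the frame of flat_tray between -0.008 and 0.008 m and y of bottle1_mid in the frame of flat_tray between -0.07 and 0.07 m and angle between each of bottle1_mid, bottle2_mid, bottle3_mid's own z axis and vertical below 0.1 rad and z of bottle2_mid in the frame of flat_tray between 0.039 and 0.051 m and x of bottle2_mid in the frame of flat_tray between -0.008 and 0.008 m and y of bottle2_mid in the frame of flat_tray between -0.07 and 0.07 m and z of bottle3_mid in the frame of flat_tray between 0.039 and 0.051 m and x of bottle3_mid in the frame of flat_tray between -0.008 and 0.008 m and y of bottle3_mid in the frame of flat_tray between -0.07 and 0.07 m and contact force between the fingers and bottle1 below 0.1 N and contact force between the fingers and bottle2 below 0.1 N), for 0.2 s.
2. the emptied tray is stacked squarely on the pile and let go (x of slant_tray_mid in the frame of pile_top between -0.01 and 0.01 m and y of slant_tray_mid in the frame of pile_top between -0.012 and 0.012 m and z of slant_tray_mid in the frame of pile_top between 0.033 and 0.042 m and angle between the y axis of slant_tray_mid and the y axis of pile_top, either way round below 0.14 rad and angle between each of slant_tray_mid, pile_top's own z axis and vertical below 0.07 rad and contact force between the fingers and slant_tray below 0.1 N), for 0.2 s.
At the end, for the whole second after the job is handed in: Three bottles upright within 0.1 rad in flat tray, centres 45 mm +-6 over its underside, 8 mm off its midline at most. Emptied tray on pile_top within 10 mm across, 12 along, 0.14 rad; trays level within 0.07 rad. Flat tray, pile within 50 mm of start. Bottles, emptied tray at rest, released (all of step 2 and z of bottle1_mid in the frame of flat_tray between 0.039 and 0.051 m and x of bottle1_mid in the frame of flat_tray between -0.008 and 0.008 m and y of bottle1_mid in the frame of flat_tray between -0.07 and 0.07 m and angle between each of bottle1_mid, bottle2_mid, bottle3_mid's own z axis and vertical below 0.1 rad and z of bottle2_mid in the frame of flat_tray between 0.039 and 0.051 m and x of bottle2_mid in the frame of flat_tray between -0.008 and 0.008 m and y of bottle2_mid in the frame of flat_tray between -0.07 and 0.07 m and z of bottle3_mid in the frame of flat_tray between 0.039 and 0.051 m and x of bottle3_mid in the frame of flat_tray between -0.008 and 0.008 m and y of bottle3_mid in the frame of flat_tray between -0.07 and 0.07 m and distance of each of flat_tray, pile_top from where it was at the start of the episode below 0.05 m and angle between flat_tray's own z axis and vertical below 0.07 rad and linear speed of each of bottle1, bottle2, bottle3, slant_tray below 0.02 m/s); the robot touches nothing.
It fails at once if a bottle is dropped into the flat tray or the tray onto the pile (landing faster than 0.6 m/s, a fall of about 20 mm) ((horizontal distance between bottle1_mid and flat_tray below 0.08 m and z of bottle1_mid in the frame of flat_tray below 0.065 m and linear speed of bottle1 above 0.6 m/s) or (horizontal distance between bottle2_mid and flat_tray below 0.08 m and z of bottle2_mid in the frame of flat_tray below 0.065 m and linear speed of bottle2 above 0.6 m/s) or (horizontal distance between slant_tray_mid and pile_top below 0.03 m and z of slant_tray_mid in the frame of pile_top below 0.06 m and linear speed of slant_tray above 0.6 m/s)).
It fails at once if a bottle is tipped over (more than 1.1 rad from upright) (angle between any of bottle1_mid, bottle2_mid, bottle3_mid's own z axis and vertical above 1.1 rad).
It fails at once if the beaker, jar or dish is moved more than 30 mm (distance of any of beaker_mid, jar_mid, dish_mid from where it was at the start of the episode above 0.03 m).
It also fails if it takes over 72 s, if anything falls off the work surface, if the arm or the gripper's body presses on something with over 40 N, if the wrist force passes 120 N, or if a joint passes its speed limit or range.

## Working session

There is one attempt and no reset: what is moved stays moved. The work goes in short steps, Python scripts to look and compute and a tool call to move; the robot and the scene stay as the last step left them, time stands still between calls to the robot, and variables do not carry over. Pictures are saved under pics/ and viewed, at most 11 in all, crops included, and the job is handed in when it is done.

Besides the shell and the picture viewer there is one more tool, called after "Call:" by a JSON object that holds its "name" and its "arguments", one argument or row to a line. apply_moves: Moves the arm, as the interface text tells. Shifts and turns lie within -1 to 1; 1 stands for 0.2 m of shift or 1.5 rad of turn. Its arguments: {"type":"object","properties":{"moves":{"type":"array","items":{"type":"array","items":{"type":"number","minimum":-1,"maximum":1}}},"grip_force":{"type":"number"}},"required":["moves"]}

```bash
mkdir -p pics; ls; python3 - <<'E'
from cell import env, viewer, boxes_of, masks_of
import cv2
for c in ("scene","top"):
    im=viewer.read_camera(c); cv2.imwrite(f"pics/{c}0.png",im[:,:,::-1]); print(c,viewer.get_calibration(c))
    for t in ("bottle1_mid","slant_tray_mid","stand","flat_tray","pile_top","beaker_mid","jar_mid","dish_mid"):
        print(t,[(round(d["conf"],2),[round(float(v)) for v in d["location"]]) for d in boxes_of(c,t)])
print(env.get_obs())
E
```

```text
pics
scene {'fov_y': 49.55564666017419, 'cx': 318.8622205350502, 'cy': 237.3646637684004, 'k1': 0.027639850575934037, 'position': array([ 1.0759041 , -0.59950001,  0.77652711]), 'orientation': array([50.89089558, -0.88682711, 36.57312231])}
bottle1_mid [(0.66, [256, 261])]
slant_tray_mid [(0.65, [288, 263])]
stand [(0.68, [291, 292]), (0.29, [260, 260])]
flat_tray [(0.79, [327, 204]), (0.79, [418, 207]), (0.22, [176, 320])]
pile_top [(0.7, [174, 318])]
beaker_mid [(0.79, [404, 261]), (0.5, [236, 265])]
jar_mid [(0.96, [300, 368])]
dish_mid [(0.69, [235, 268])]
top {'fov_y': 57.00864205277726, 'cx': 322.3567808519334, 'cy': 243.36011101671554, 'k1': -0.11021046140227204, 'position': array([0.38980244, 0.08410685, 0.9921487 ]), 'orientation': array([ 11.97147905,  -0.2606119 , -97.86007587])}
bottle1_mid [(0.75, [385, 245])]
slant_tray_mid [(0.87, [337, 245])]
stand [(0.67, [334, 261]), (0.32, [215, 285])]
flat_tray [(0.84, [165, 239]), (0.71, [231, 321])]
pile_top [(0.85, [451, 278])]
beaker_mid [(0.67, [263, 184])]
jar_mid [(0.56, [410, 172])]
dish_mid []
{'time_s': 0.9, 'qpos': array([70.53834546, 18.3903216 , -4.0158695 , 83.10762847,  1.29374833,
       78.5419801 , -3.26117782]), 'joint_velocities': array([ 0.0004615 , -0.03535433, -0.0042695 , -0.05977514, -0.06747806,
       -0.06249099,  0.08756711]), 'effort': array([-3.24363418e-04, -4.91089475e+01, -4.02603205e-01, -3.12773323e+01,
       -6.33831415e-02,  3.37189680e-02,  1.94200402e-05]), 'tool_pos': array([ 0.22516565, -0.60976877,  0.22260398]), 'tool_rot': array([1.79994866e+02, 1.66602726e-03, 2.02688071e+01]), 'force': array([-0.1262081 , -0.01590065,  0.21201641]), 'wrist_torque': array([-0.0216845 ,  0.01852232, -0.03447499]), 'grasp_force': 0.0, 'grip_width': 0.08711058051187397}
```

View pics/scene0.png

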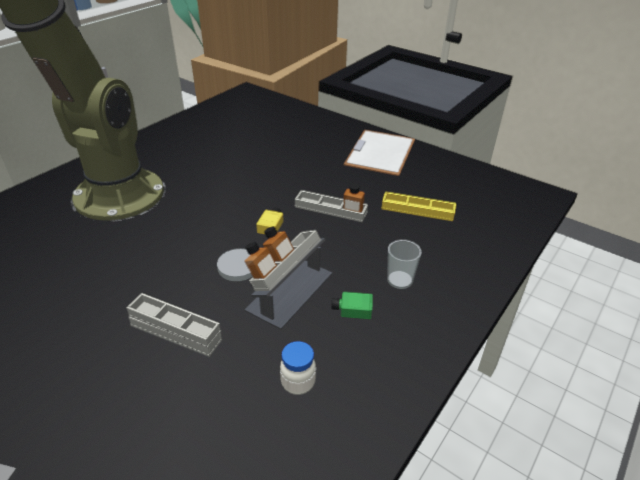

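View pics/top0.png

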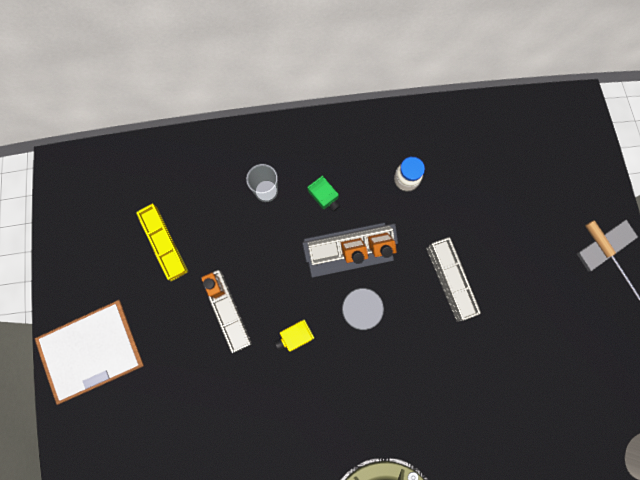

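The scene view shows the slanted tray around (288,263) with bottles at (262,262) and (280,243). The flat grey tray is at (330,206) and the pile at (174,322). In the top view the slanted tray is at (350,248) with its left pocket empty, the flat tray is at (228,312) with its bottle at the upper end, and the pile is at (453,280). The yellow tray and the yellow and green bottles are the look-alikes. Next I fit models to the silhouettes.

```bash
cat > h.py <<'E'
import numpy as np, cv2
from scipy.optimize import minimize
from scipy.spatial.transform import Rotation as R
from cell import env, viewer
def proj(P,cal):
    p=(np.atleast_2d(P)-cal["position"])@R.from_euler("xyz",cal["orientation"],degrees=True).as_matrix()
    s=np.c_[p[:,0],-p[:,1]]/-p[:,2:]; s=s*(1+cal["k1"]*(s**2).sum(1,keepdims=True))
    f=240/np.tan(np.radians(cal["fov_y"]/2))
    return s*f+[cal["cx"],cal["cy"]]
def box(x,y,z0,z1,c=(0,0)):
    return np.array([[c[0]+i*x/2,c[1]+j*y/2,z] for i in(-1,1) for j in(-1,1) for z in(z0,z1)])
def cap(c,zb,dx=0):
    a=np.linspace(0,6.28,16)
    return np.array([[c[0]+.012*np.cos(t),c[1]+.012*np.sin(t),z] for t in a for z in(zb+.06,zb+.08)])
def bottle(c,zb): return [box(.028,.046,zb,zb+.06,c),cap(c,zb)]
S=4
def render(hulls,T,cal):
    m=np.zeros((480*S,640*S),np.uint8)
    for h in hulls:
        q=proj(h@T[0].T+T[1],cal)
        cv2.fillConvexPoly(m,cv2.convexHull((q*S+S/2-.5).round().astype(np.int32)),1)
    return m
# tool target -> move numbers
def rot(tilt_deg,az):
    """tool z tilted by tilt from down towards azimuth az; closing (tool y) along az"""
    a=np.radians(az);t=np.radians(tilt_deg)
    u=np.array([np.cos(a),np.sin(a),0]);k=np.array([0,0,1.])
    z=np.sin(t)*u-np.cos(t)*k; y=np.cos(t)*u+np.sin(t)*k
    return np.c_[np.cross(y,z),y,z]
def row(pos,Rt,frm=None):
    if frm is None:
        o=env.get_obs(); frm=(np.array(o["tool_pos"]),R.from_euler("xyz",o["tool_rot"],degrees=True).as_matrix())
    d=frm[1].T@(np.array(pos)-frm[0])/.2; w=R.from_matrix(frm[1].T@Rt).as_rotvec()/1.5
    print(np.r_[d,w].round(4).tolist())
E
cat > fit.py <<'E'
from h import *
ims={c:cv2.imread(f"pics/{c}0.png") for c in("scene","top")}
cals={c:viewer.get_calibration(c) for c in ims}
T0=[box(.043,.178,0,.025)]
for name,hulls,z,tilt,seed,g in (
  ("flat+",T0+bottle((0,.058),.005),0,0,{"top":(228,312),"scene":(330,206)},(.45,.25,15)),
  ("pile",[box(.043,.178,-.025,.025)],.025,0,{"top":(453,280),"scene":(174,322)},(.5,-.2,15)),
  ("slant",T0+bottle((-.0035,0),.005)+bottle((-.0035,-.058),.005),.075,-30,{"top":(350,248),"scene":(288,263)},(.55,.03,0))):
    masks={}
    for c,im in ims.items():
        m=(im.max(2)>(125 if name=="slant" else 75)).astype(np.uint8)
        roi=np.zeros_like(m); cv2.circle(roi,seed[c],75 if c=="top" else 65,1,-1)
        m=cv2.morphologyEx(m,cv2.MORPH_CLOSE,np.ones((7,7)))
        hsv=cv2.cvtColor(im,cv2.COLOR_BGR2HSV)
        if name=="slant":
            amber=((hsv[...,0]<20)&(hsv[...,1]>120)&(im.max(2)>60)).astype(np.uint8); m=cv2.morphologyEx(m|amber,cv2.MORPH_CLOSE,np.ones((7,7)))
        m&=roi
        n,l,st,ce=cv2.connectedComponentsWithStats(m)
        k=1+np.argmax(st[1:,4]-4*np.hypot(*(ce[1:]-seed[c]).T)); masks[c]=cv2.resize((l==k).astype(np.uint8)*255,None,fx=S,fy=S,interpolation=cv2.INTER_LINEAR)>127
    def T(p): return (R.from_euler("z",p[2],degrees=True)*R.from_euler("y",tilt,degrees=True)).as_matrix(),np.array([p[0],p[1],z])
    def cost(p,cs=("scene","top")): 
        s=0
        for c in cs:
            r=render(hulls,T(p),cals[c])>0; s+=1-(r&masks[c]).sum()/(r|masks[c]).sum()
        return s
    for cs in (("scene","top"),("scene",),("top",)):
        best=min((minimize(cost,np.add(g,(0,0,d)),args=(cs,),method="Nelder-Mead",options=dict(initial_simplex=np.add(g,(0,0,d))+np.array([[0,0,0],[.05,0,0],[0,.05,0],[0,0,15]]),maxiter=150)) for d in(0,-25,25)),key=lambda r:r.fun)
        print(name,cs,best.x.round(4),round(best.fun,3)); 
        if len(cs)==2: B=best.x
    for c in ims:
        e=cv2.findContours(render(hulls,T(B),cals[c]),0,1)[0]
        cv2.drawContours(ims[c],[(k/S).astype(np.int32) for k in e],-1,(255,0,255),1)
        cv2.drawContours(ims[c],cv2.findContours(cv2.resize(masks[c].astype(np.uint8),(640,480)),0,1)[0],-1,(0,255,0),1)
a=ims["top"][170:370,130:530]; b=ims["scene"][170:370,110:460]
cv2.imwrite("pics/fit.png",np.vstack([cv2.resize(a,(600,300)),cv2.resize(b,(525,300))[:, :600] if 0 else cv2.copyMakeBorder(cv2.resize(b,(525,300)),0,0,0,75,0)]))
E
time python3 fit.py
```

```text
flat+ ('scene', 'top') [  0.4723   0.2841 -73.2933] 0.133
flat+ ('scene',) [  0.4718   0.2839 -74.2429] 0.091
flat+ ('top',) [  0.4733   0.2844 -73.1947] 0.038
pile ('scene', 'top') [  0.4715  -0.2248 102.2632] 0.065
pile ('scene',) [  0.4709  -0.2245 -78.1548] 0.024
pile ('top',) [  0.4724  -0.225  101.7864] 0.032
slant ('scene', 'top') [ 0.5741 -0.005   3.8174] 0.516
slant ('scene',) [ 0.5724 -0.0084  3.8765] 0.372
slant ('top',) [ 0.5744 -0.0048  3.9669] 0.126
real	1m1.270s
user	0m57.044s
sys	0m4.587s
```

View pics/fit.png

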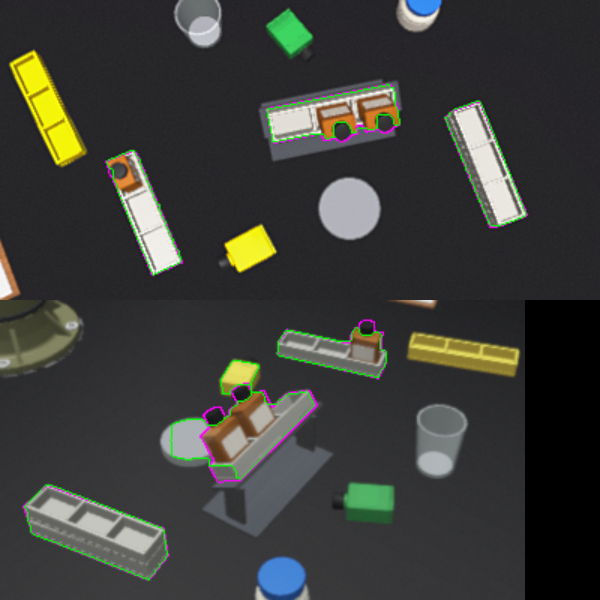

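The magenta outlines match the trays in both views, and the flat tray, pile and slanted tray poses agree to about 1–2 mm. The scene mask of the slanted tray had run into the dish, so I trust the top fit there. Next I check where the bottles sit along their pockets and plan the approach.

```bash
cat >> h.py <<'E'
FLAT=(np.array([.4725,.2842,0]),-73.3); PILE=(np.array([.4718,-.2247,.025]),102.0); SL=(np.array([.5743,-.005,.075]),3.9)
RS=(R.from_euler("z",SL[1],degrees=True)*R.from_euler("y",-30,degrees=True)).as_matrix()
def slant(x,y,z): return SL[0]+RS@np.array([x,y,z])
def flat(x,y,z,f=FLAT): return f[0]+R.from_euler("z",f[1],degrees=True).as_matrix()@np.array([x,y,z])
def now():
    o=env.get_obs(); return np.array(o["tool_pos"]),R.from_euler("xyz",o["tool_rot"],degrees=True).as_matrix()
def plan(wps,frm=None):
    frm=frm or now()
    for w in wps: row(*w,frm=frm); frm=w
    return frm
E
python3 - <<'E'
from h import *
im=cv2.imread("pics/top0.png");cal=viewer.get_calibration("top")
hsv=cv2.cvtColor(im,cv2.COLOR_BGR2HSV)
am=((hsv[...,0]<18)&(hsv[...,1]>100)&(im.max(2)>70)).astype(np.uint8)
for y0 in(0,-.058):
    roi=np.zeros_like(am);c=proj(slant(0,y0,.05),cal)[0];cv2.circle(roi,tuple(int(v) for v in c),20,1,-1)
    m=cv2.morphologyEx(am&roi,cv2.MORPH_CLOSE,np.ones((9,9)));m=cv2.resize(m*255,None,fx=S,fy=S)>127
    def cost(p):
        r=render([box(.028,.046,.025,.065,(p[0],y0+p[1]))],(RS,SL[0]),cal)>0
        k=render([cap((p[0],y0+p[1]),.005)],(RS,SL[0]),cal)>0; r&=~k; q=m&~k
        return 1-(r&q).sum()/(r|q).sum()
    r=minimize(cost,(-.003,0),method="Nelder-Mead",options=dict(initial_simplex=[[-.003,0],[.003,.002],[-.003,-.006]]));print(y0,r.x,r.fun)
Rg=rot(30,SL[1]); a=now(); key=R.concatenate([R.from_matrix(a[1]),R.from_matrix(Rg)])
from scipy.spatial.transform import Slerp
sl=Slerp([0,1],key)
plan([((.32,-.44,.30),sl(.33).as_matrix()),((.42,-.26,.30),sl(.66).as_matrix()),(slant(-.0035,-.058,.14),Rg),(slant(-.0035,-.058,.032),Rg)])
E
```

```text
0 [ 0.00176971 -0.00193826] 0.28301153297913695
-0.058 [-0.00018347  0.00325989] 0.28439661798616445
[0.7389, -0.632, -0.3871, -0.0987, 0.0739, -0.2759]
[0.9841, -0.3015, 0.0262, -0.0987, 0.0739, -0.2759]
[1.0056, -0.1581, 0.5896, -0.1017, 0.0762, -0.2842]
[0.0, -0.0, 0.54, 0.0, 0.0, 0.0]
```

Call:
{"name": "apply_moves", "arguments": {
  "moves": [
    [0.739,-0.632,-0.387,-0.099,0.074,-0.276,1],
    [0.739,-0.632,-0.387,-0.099,0.074,-0.276,1],
    [0.739,-0.632,-0.387,-0.099,0.074,-0.276,1],
    [0.739,-0.632,-0.387,-0.099,0.074,-0.276,1],
    [0.739,-0.632,-0.387,-0.099,0.074,-0.276,1],
    [0.739,-0.632,-0.387,-0.099,0.074,-0.276,1]
  ],
  "grip_force": 20
}}

```text
time_s: 1.5
tool_pos: [0.3216, -0.4388, 0.3017]
tool_rot: [170.2, -4.3, 44.6]
force: [-0.2, -1.4, -0.3]
grip_width: 0.0872
grasp_force: 0.0
```

Call:
{"name": "apply_moves", "arguments": {
  "moves": [
    [0.984,-0.302,0.026,-0.099,0.074,-0.276,1],
    [0.984,-0.302,0.026,-0.099,0.074,-0.276,1],
    [0.984,-0.302,0.026,-0.099,0.074,-0.276,1],
    [0.984,-0.302,0.026,-0.099,0.074,-0.276,1],
    [0.984,-0.302,0.026,-0.099,0.074,-0.276,1],
    [0.984,-0.302,0.026,-0.099,0.074,-0.276,1]
  ]
}}

```text
time_s: 2.1
tool_pos: [0.4199, -0.2601, 0.2996]
tool_rot: [159.9, -4.4, 69.1]
force: [0.1, -0.1, 0.1]
grip_width: 0.0869
grasp_force: 0.0
```

Call:
{"name": "apply_moves", "arguments": {
  "moves": [
    [1,-0.158,0.5,-0.102,0.076,-0.284,0.8],
    [1,-0.158,0.5,-0.102,0.076,-0.284,0.8],
    [1,-0.158,0.5,-0.102,0.076,-0.284,0.8],
    [1,-0.158,0.5,-0.102,0.076,-0.284,0.8],
    [1,-0.158,0.5,-0.102,0.076,-0.284,0.8],
    [1,-0.158,0.5,-0.102,0.076,-0.284,0.8],
    [1,-0.158,0.5,-0.102,0.076,-0.284,0.8]
  ]
}}

```text
time_s: 2.8
tool_pos: [0.514, -0.072, 0.2028]
tool_rot: [150.8, -0.3, 94.1]
force: [-0.7, -0.8, -1.0]
grip_width: 0.0697
grasp_force: 0.0
```

```bash
python3 - <<'E'
from h import *
im={c:viewer.read_camera(c) for c in("scene","top")}
Rg=rot(30,SL[1])
c=viewer.get_calibration("scene");p=proj(slant(0,-.03,.05),c)[0].astype(int);a=im["scene"][p[1]-60:p[1]+60,p[0]-60:p[0]+60]
c=viewer.get_calibration("top");p=proj(slant(0,-.03,.05),c)[0].astype(int);b=im["top"][p[1]-60:p[1]+60,p[0]-60:p[0]+60]
cv2.imwrite("pics/near1.png",cv2.resize(np.hstack([a,b])[...,::-1],(800,400),interpolation=cv2.INTER_CUBIC))
plan([(slant(-.0035,-.058,.08),Rg),(slant(-.0035,-.058,.032),Rg)])
E
```

```text
[0.0336, -0.059, 0.3218, -0.007, -0.0026, -0.0015]
[-0.0, 0.0, 0.24, 0.0, 0.0, 0.0]
```

View pics/near1.png

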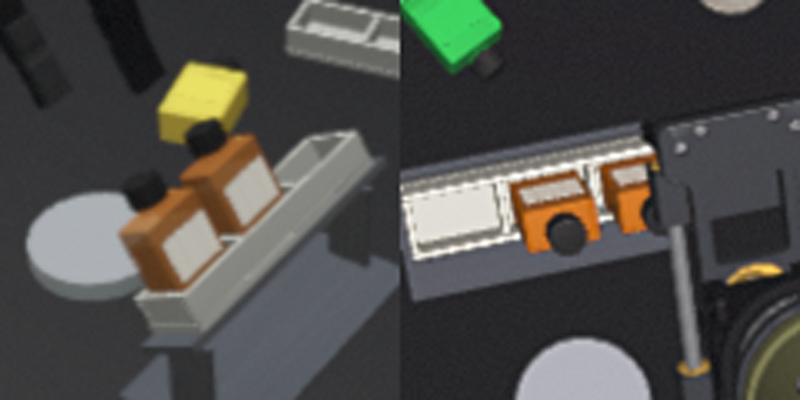

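The picture shows both bottles leaning in the slanted tray, roughly centred in their pockets, with the fingers above the right-hand one. The approach is clear.

Call:
{"name": "apply_moves", "arguments": {
  "moves": [
    [0.034,-0.059,0.322,-0.007,-0.003,-0.001,0.8],
    [0.034,-0.059,0.322,-0.007,-0.003,-0.001,0.8],
    [0.034,-0.059,0.322,-0.007,-0.003,-0.001,0.8],
    [0.034,-0.059,0.42,-0.007,-0.003,-0.001,0.8],
    [0.034,-0.059,0.5,-0.007,-0.003,-0.001,0.8],
    [0.034,-0.059,0.562,-0.007,-0.003,-0.001,0.8],
    [0.034,-0.059,0.562,-0.007,-0.003,-0.001,0.8],
    [0.034,-0.059,0.562,-0.007,-0.003,-0.001,0.3],
    [0.034,-0.059,0.562,-0.007,-0.003,-0.001,0.2],
    [0.034,-0.059,0.562,-0.007,-0.003,-0.001,0.2],
    [0.034,-0.059,0.562,-0.007,-0.003,-0.001,0.2],
    [0.034,-0.059,0.562,-0.007,-0.003,-0.001,0.2],
    [0.034,-0.059,0.562,-0.007,-0.003,-0.001,0.2],
    [0.034,-0.059,0.562,-0.007,-0.003,-0.001,0.2]
  ]
}}

```text
time_s: 4.3
tool_pos: [0.5591, -0.0614, 0.1013]
tool_rot: [149.9, 0.0, 94.0]
force: [0.7, -0.8, 0.9]
grip_width: 0.0279
grasp_force: 19.9
```

Call:
{"name": "apply_moves", "arguments": {
  "moves": [
    [0,0,-0.15,0,0,0,0.2],
    [0,0,-0.3,0,0,0,0.2],
    [0,0,-0.5,0,0,0,0.2],
    [0,0,-0.65,0,0,0,0.2],
    [0,0,-0.65,0,0,0,0.2]
  ]
}}

```text
time_s: 4.8
tool_pos: [0.5127, -0.069, 0.1999]
tool_rot: [151.1, -0.5, 94.1]
force: [0.5, -0.2, -0.8]
grip_width: 0.0279
grasp_force: 19.7
```

```bash
cat >> h.py <<'E'
from scipy.spatial.transform import Slerp
def path(a,b,n,zmax=None):
    "n-step blend from a to b (pos lists), excluding a"
    s=Slerp([0,1],R.concatenate([R.from_matrix(a[1]),R.from_matrix(b[1])]))
    return [((1-t)*np.array(a[0])+t*np.array(b[0]),s(t).as_matrix()) for t in np.arange(1,n+1)/n]
E
python3 - <<'E'
from h import *
print(env.get_obs()["grip_width"],env.get_obs()["qpos"].round(0))
a=now(); b=(flat(0,-.058,.16),rot(0,106.7))
plan(path(a,b,3)); print(a[0].round(3),b[0].round(3))
E
```

```text
0.02794902360388791 [ 33. -17. -19. 126. -21.  44.  29.]
[0.5702, -0.1389, 0.0046, 0.0818, 0.0988, -0.3891]
[0.544, 0.2026, 0.0859, 0.0818, 0.0988, -0.3891]
[0.3244, 0.4767, 0.1094, 0.0818, 0.0988, -0.3891]
[ 0.513 -0.069  0.2  ] [0.417 0.268 0.16 ]
```

Call:
{"name": "apply_moves", "arguments": {
  "moves": [
    [0.57,-0.139,0.005,0.082,0.099,-0.389,0.2],
    [0.57,-0.139,0.005,0.082,0.099,-0.389,0.2],
    [0.57,-0.139,0.005,0.082,0.099,-0.389,0.2],
    [0.57,-0.139,0.005,0.082,0.099,-0.389,0.2],
    [0.57,-0.139,0.005,0.082,0.099,-0.389,0.2],
    [0.57,-0.139,0.005,0.082,0.099,-0.389,0.2]
  ]
}}

```text
time_s: 5.4
tool_pos: [0.4798, 0.0449, 0.1848]
tool_rot: [160.1, 5.7, 128.2]
force: [0.6, -0.4, -0.6]
grip_width: 0.0281
grasp_force: 19.7
```

```bash
python3 - <<'E'
from h import *
print(env.get_obs()["grip_width"],env.get_obs()["qpos"].round(0))
a=now(); b=(flat(0,-.058,.16),rot(0,106.7))
plan(path(a,b,2)); print(a[0].round(3),b[0].round(3))
E
```

```text
0.028107066165100877 [  3. -15.  -6. 125. -11.  52.  42.]
[0.5379, 0.2047, 0.0836, 0.0819, 0.0976, -0.3882]
[0.3195, 0.4744, 0.1053, 0.0819, 0.0976, -0.3882]
[0.48  0.045 0.185] [0.417 0.268 0.16 ]
```

Call:
{"name": "apply_moves", "arguments": {
  "moves": [
    [0.538,0.205,0.084,0.082,0.098,-0.388,0.2],
    [0.538,0.205,0.084,0.082,0.098,-0.388,0.2],
    [0.538,0.205,0.084,0.082,0.098,-0.388,0.2],
    [0.538,0.205,0.084,0.082,0.098,-0.388,0.2],
    [0.538,0.205,0.084,0.082,0.098,-0.388,0.2],
    [0.538,0.205,0.084,0.082,0.098,-0.388,0.2]
  ]
}}

```text
time_s: 6.0
tool_pos: [0.4483, 0.1556, 0.172]
tool_rot: [170.9, 5.9, 162.4]
force: [0.5, -0.4, -0.7]
grip_width: 0.0279
grasp_force: 19.7
```

Call:
{"name": "apply_moves", "arguments": {
  "moves": [
    [0.32,0.474,0.105,0.082,0.098,-0.388,0.2],
    [0.32,0.474,0.105,0.082,0.098,-0.388,0.2],
    [0.32,0.474,0.105,0.082,0.098,-0.388,0.2],
    [0.32,0.474,0.105,0.082,0.098,-0.388,0.2],
    [0.32,0.474,0.105,0.082,0.098,-0.388,0.2],
    [0.32,0.474,0.105,0.082,0.098,-0.388,0.2],
    [0.32,0.474,0.105,0.082,0.098,-0.388,0.2]
  ]
}}

```text
time_s: 6.7
tool_pos: [0.4171, 0.2659, 0.1601]
tool_rot: [180.0, 0.0, -163.7]
force: [0.4, -1.0, -1.1]
grip_width: 0.0278
grasp_force: 19.7
```

```bash
python3 - <<'E'
from h import *
print(env.get_obs()["grip_width"],env.get_obs()["qpos"].round(0))
im={c:viewer.read_camera(c) for c in("scene","top")}
out=[]
p0,Rt=now(); Rb=Rt@np.diag([1,-1,-1.])  # bottle axes: z up; closing dir = bottle x -> 
Rb=np.c_[Rt[:,1],Rt[:,0],-Rt[:,2]]
for c,hw in(("scene",50),("top",60)):
    cal=viewer.get_calibration(c); I=im[c].copy(); cv2.imwrite(f"pics/raw_{c}1.png",I[:,:,::-1])
    I4=cv2.resize(I,None,fx=4,fy=4,interpolation=cv2.INTER_CUBIC)
    # predicted bottle body (underside 27 mm beyond TCP along tool z) and pocket mouths
    m=render([box(.028,.046,-.027,.033)],(Rb,p0),cal); cv2.drawContours(I4,cv2.findContours(m,0,1)[0],-1,(255,0,255),1)
    for y in(-.058,0):
        q=proj(np.array([flat(sx*.0175,y+sy*.027,.025) for sx,sy in((1,1),(1,-1),(-1,-1),(-1,1))]),cal)
        cv2.polylines(I4,[(q*4+1.5).round().astype(np.int32)],True,(0,255,0),1)
    p=(proj(p0-[0,0,.04],cal)[0]*4).astype(int); out.append(I4[max(p[1]-200,0):p[1]+200,p[0]-200:p[0]+200])
cv2.imwrite("pics/hold1.png",np.hstack(out)[...,::-1])
plan([(flat(0,-.058,.06),rot(0,106.7)),(flat(0,-.058,.034),rot(0,106.7))])
E
```

```text
0.0277511504577769 [-14.   3. -22. 109.   1.  69.  70.]
[-0.0009, 0.0071, 0.5014, 0.0001, 0.0002, -0.0036]
[0.0, 0.0, 0.13, 0.0, 0.0, 0.0]
```

View pics/hold1.png

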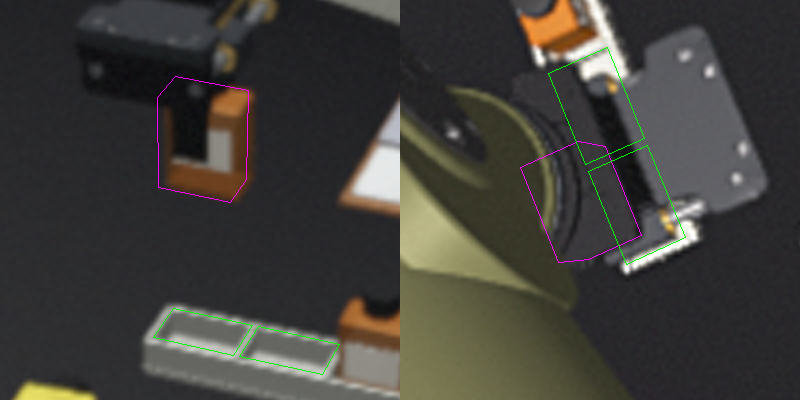

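The scene crop shows the held bottle a few mm towards the right (the tray's +y) of the predicted magenta outline, with the green pocket outlines on the real pockets. I fit that offset next.

```bash
cat >> h.py <<'E'
def held(raw,p0,Rt,cam="scene"):
    "offset of the held bottle along its y (tool x) and z, from amber pixels, lower half"
    cal=viewer.get_calibration(cam); im=cv2.imread(raw); Rb=np.c_[Rt[:,1],Rt[:,0],-Rt[:,2]]
    if np.linalg.det(Rb)<0: Rb[:,0]*=-1
    u=cv2.resize(im,None,fx=S,fy=S,interpolation=cv2.INTER_LINEAR).astype(int)
    am=((u[...,2]-u[...,0])>25)&(u[...,2]>1.35*u[...,0])&(u[...,2]>1.3*u[...,1])
    roi=np.zeros(am.shape,np.uint8); c=(proj(p0,cal)[0]*S).astype(int); cv2.circle(roi,tuple(int(v) for v in c),90,1,-1); am&=roi>0
    n,l,st,_=cv2.connectedComponentsWithStats(am.astype(np.uint8)); am=np.isin(l,1+np.where(st[1:,4]>150)[0])
    ys,xs=np.where(am); h=np.zeros(am.shape,np.uint8); cv2.fillConvexPoly(h,cv2.convexHull(np.c_[xs,ys].astype(np.int32)),1)
    cut=ys.max()-70; h[:cut]=0
    def cost(p):
        r=render([box(.028,.046,-.027,.033)],(Rb,p0+Rb@[0,p[0],p[1]]),cal); r[:cut]=0
        return 1-((r>0)&(h>0)).sum()/((r>0)|(h>0)).sum()
    r=minimize(cost,(0,0),method="Nelder-Mead",options=dict(initial_simplex=[[0,0],[.005,0],[0,.005]]))
    print("held dy,dz",r.x.round(4),round(r.fun,3),"bottle y in world",Rb[:,1].round(2), np.c_[xs,ys].min(0)-c,np.c_[xs,ys].max(0)-c)
    return r.x
E
python3 - <<'E'
from h import *
p,Rt=now(); d=held("pics/raw_scene1.png",p,Rt)
E
```

```text
held dy,dz [-0.0045  0.0007] 0.059 bottle y in world [-0.96 -0.28 -0.  ] [-34 -57] [55 60]
```

Call:
{"name": "apply_moves", "arguments": {
  "moves": [
    [0.022,0.007,0.1,0,0,-0.004,0.2],
    [0.022,0.007,0.25,0,0,-0.004,0.2],
    [0.022,0.007,0.4,0,0,-0.004,0.2],
    [0.022,0.007,0.5,0,0,-0.004,0.2],
    [0.022,0.007,0.53,0,0,-0.004,0.2],
    [0.022,0.007,0.53,0,0,-0.004,0.2]
  ]
}}

```text
time_s: 7.4
tool_pos: [0.412, 0.2667, 0.0538]
tool_rot: [180.0, -0.1, -163.1]
force: [-0.3, -0.5, -0.6]
grip_width: 0.0281
grasp_force: 19.7
```

```bash
python3 - <<'E'
from h import *
cv2.imwrite("pics/raw_scene2.png",viewer.read_camera("scene")[:,:,::-1])
p,Rt=now(); d=held("pics/raw_scene2.png",p,Rt)
plan([(flat(0,-.058,.035)-Rt[:,0]*-.0045,rot(0,106.7))])
I=cv2.imread("pics/raw_scene2.png");cal=viewer.get_calibration("scene");q=proj(p,cal)[0].astype(int)
cv2.imwrite("pics/c2.png",cv2.resize(I[q[1]-40:q[1]+50,q[0]-60:q[0]+60],(720,540),interpolation=cv2.INTER_CUBIC))
E
```

```text
held dy,dz [-0.0037  0.0029] 0.044 bottle y in world [-0.96 -0.29 -0.  ] [-33 -50] [51 53]
[0.0021, -0.0049, 0.0989, 0.0003, 0.0002, 0.0023]
```

View pics/c2.png

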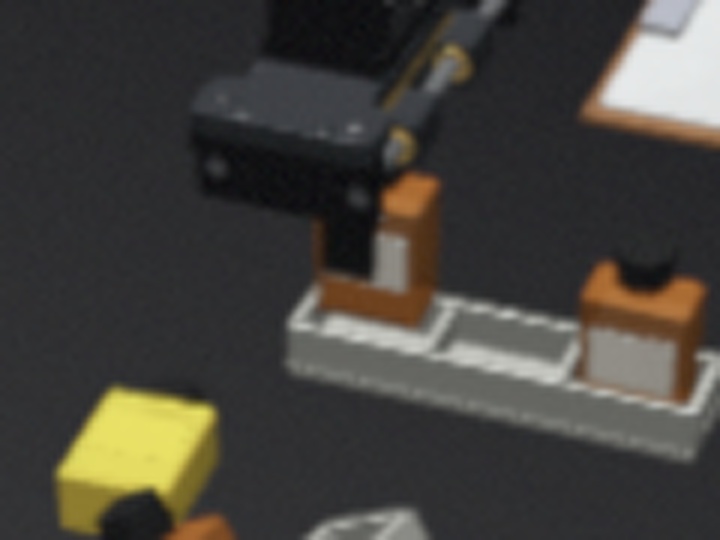

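The bottle hangs just above the near empty pocket and lines up with it. I lower it slowly.

Call:
{"name": "apply_moves", "arguments": {
  "moves": [
    [0,-0.004,0.03,0,0,0.002,0.2],
    [0,-0.004,0.05,0,0,0.002,0.2],
    [0,-0.004,0.07,0,0,0.002,0.2],
    [0,-0.004,0.085,0,0,0.002,0.2],
    [0,-0.004,0.095,0,0,0.002,0.2],
    [0,-0.004,0.1,0,0,0.002,0.2],
    [0,-0.004,0.1,0,0,0.002,0.2]
  ]
}}

```text
time_s: 8.15
tool_pos: [0.4125, 0.2666, 0.034]
tool_rot: [180.0, -0.0, -163.2]
force: [-0.1, -0.4, -1.7]
grip_width: 0.0281
grasp_force: 19.7
```

Call:
{"name": "apply_moves", "arguments": {
  "moves": [
    [0,0,0.005,0,0,0,0.2],
    [0,0,0.01,0,0,0,0.2],
    [0,0,0.01,0,0,0,0.2]
  ]
}}

```text
time_s: 8.45
tool_pos: [0.4127, 0.2668, 0.0323]
tool_rot: [180.0, -0.0, -163.2]
force: [0.6, -0.0, 0.2]
grip_width: 0.0282
grasp_force: 19.7
```

Call:
{"name": "apply_moves", "arguments": {
  "moves": [
    [0,0,0.005,0,0,0,0.2],
    [0,0,0.01,0,0,0,0.2],
    [0,0,0.01,0,0,0,0.2]
  ]
}}

```text
time_s: 8.75
tool_pos: [0.4126, 0.2674, 0.0317]
tool_rot: [180.0, 0.0, -163.2]
force: [-3.9, -0.6, 11.3]
grip_width: 0.0281
grasp_force: 20.0
```

Contact came at the expected height, so the bottle is home. I release it and retreat.

Call:
{"name": "apply_moves", "arguments": {
  "moves": [
    [0,0,-0.008,0,0,0,0.2],
    [0,0,-0.008,0,0,0,0.6],
    [0,0,-0.008,0,0,0,0.6],
    [0,0,-0.008,0,0,0,0.6],
    [0,0,-0.008,0,0,0,0.6],
    [0,0,-0.1,0,0,0,0.7],
    [0,0,-0.3,0,0,0,0.7],
    [0,0,-0.5,0,0,0,0.7],
    [0,0,-0.8,0,0,0,0.7],
    [0,0,-0.8,0,0,0,0.7]
  ]
}}

```text
time_s: 9.75
tool_pos: [0.4154, 0.2685, 0.1961]
tool_rot: [179.9, 0.5, -163.2]
force: [0.7, 0.2, -0.1]
grip_width: 0.0609
grasp_force: 0.0
```

```bash
python3 - <<'E'
from h import *
a=now(); Rg=rot(30,SL[1]); b=(slant(-.0035,0,.13),Rg); w=path(a,b,3)
f=plan(w); plan([(slant(-.0035,0,.032),Rg)],f); print(a[0].round(3),b[0].round(3))
E
```

```text
[-0.0112, -0.4877, 0.0161, -0.0808, -0.1031, 0.3889]
[-0.2788, -0.4003, -0.0163, -0.0808, -0.1031, 0.3889]
[-0.4541, -0.1789, 0.0059, -0.0808, -0.1031, 0.3889]
[-0.0, 0.0, 0.49, -0.0, -0.0, 0.0]
[0.415 0.269 0.196] [ 0.506 -0.01   0.186]
```

Call:
{"name": "apply_moves", "arguments": {
  "moves": [
    [-0.011,-0.488,0.016,-0.081,-0.103,0.389,0.8],
    [-0.011,-0.488,0.016,-0.081,-0.103,0.389,0.8],
    [-0.011,-0.488,0.016,-0.081,-0.103,0.389,0.8],
    [-0.011,-0.488,0.016,-0.081,-0.103,0.389,0.8],
    [-0.011,-0.488,0.016,-0.081,-0.103,0.389,0.8]
  ]
}}

```text
time_s: 10.25
tool_pos: [0.442, 0.1726, 0.1863]
tool_rot: [170.9, 6.3, 162.6]
force: [-0.3, -0.1, -0.3]
grip_width: 0.0696
grasp_force: 0.0
```

Call:
{"name": "apply_moves", "arguments": {
  "moves": [
    [-0.279,-0.4,-0.016,-0.081,-0.103,0.389,0.8],
    [-0.279,-0.4,-0.016,-0.081,-0.103,0.389,0.8],
    [-0.279,-0.4,-0.016,-0.081,-0.103,0.389,0.8],
    [-0.279,-0.4,-0.016,-0.081,-0.103,0.389,0.8],
    [-0.279,-0.4,-0.016,-0.081,-0.103,0.389,0.8]
  ]
}}

```text
time_s: 10.75
tool_pos: [0.4723, 0.0812, 0.1828]
tool_rot: [159.8, 6.4, 128.1]
force: [0.2, -1.0, 0.8]
grip_width: 0.0698
grasp_force: 0.0
```

Call:
{"name": "apply_moves", "arguments": {
  "moves": [
    [-0.454,-0.179,0.006,-0.081,-0.103,0.389,0.8],
    [-0.454,-0.179,0.006,-0.081,-0.103,0.389,0.8],
    [-0.454,-0.179,0.006,-0.081,-0.103,0.389,0.8],
    [-0.454,-0.179,0.006,-0.081,-0.103,0.389,0.8],
    [-0.454,-0.179,0.006,-0.081,-0.103,0.389,0.8],
    [-0.454,-0.179,0.006,-0.081,-0.103,0.389,0.8]
  ]
}}

```text
time_s: 11.35
tool_pos: [0.5126, -0.0114, 0.1763]
tool_rot: [150.9, 0.3, 94.3]
force: [-0.6, -0.2, -0.5]
grip_width: 0.0695
grasp_force: 0.0
```

```bash
python3 - <<'E'
from h import *
Rg=rot(30,SL[1]);print(env.get_obs()["qpos"].round(0),now()[0])
plan([(slant(-.0035,0,.08),Rg),(slant(-.0035,0,.032),Rg)])
E
```

```text
[ 10. -17.  -9. 130.  -8.  38.  10.] [ 0.51255286 -0.01139582  0.17631867]
[0.011, 0.0011, 0.1938, -0.011, 0.0002, 0.0061]
[-0.0, 0.0, 0.24, 0.0, 0.0, 0.0]
```

Call:
{"name": "apply_moves", "arguments": {
  "moves": [
    [0.011,0.001,0.1,-0.011,0,0.006,0.8],
    [0.011,0.001,0.2,-0.011,0,0.006,0.8],
    [0.011,0.001,0.28,-0.011,0,0.006,0.8],
    [0.011,0.001,0.36,-0.011,0,0.006,0.8],
    [0.011,0.001,0.41,-0.011,0,0.006,0.8],
    [0.011,0.001,0.434,-0.011,0,0.006,0.8],
    [0.011,0.001,0.434,-0.011,0,0.006,0.8],
    [0.011,0.001,0.434,-0.011,0,0.006,0.3],
    [0.011,0.001,0.434,-0.011,0,0.006,0.2],
    [0.011,0.001,0.434,-0.011,0,0.006,0.2],
    [0.011,0.001,0.434,-0.011,0,0.006,0.2],
    [0.011,0.001,0.434,-0.011,0,0.006,0.2],
    [0.011,0.001,0.434,-0.011,0,0.006,0.2],
    [0.011,0.001,0.434,-0.011,0,0.006,0.2]
  ]
}}

```text
time_s: 12.75
tool_pos: [0.5547, -0.0073, 0.1009]
tool_rot: [149.9, -0.1, 93.5]
force: [-0.4, -0.3, 0.2]
grip_width: 0.0285
grasp_force: 19.4
```

Call:
{"name": "apply_moves", "arguments": {
  "moves": [
    [0,0,-0.1,0,0,0,0.2],
    [0,0,-0.25,0,0,0,0.2],
    [0,0,-0.4,0,0,0,0.2],
    [0,0,-0.45,0,0,0,0.2],
    [0,0,-0.45,0,0,0,0.2]
  ]
}}

```text
time_s: 13.25
tool_pos: [0.5163, -0.0108, 0.1771]
tool_rot: [150.0, -0.1, 93.5]
force: [0.1, -0.6, -1.2]
grip_width: 0.0282
grasp_force: 19.6
```

```bash
python3 - <<'E'
from h import *
print(env.get_obs()["grip_width"],env.get_obs()["qpos"].round(0))
a=now(); b=(flat(0,0,.17),rot(0,106.7))
plan(path(a,b,3)); print(a[0].round(3),b[0].round(3))
E
```

```text
0.028196450286748193 [ 10. -17.  -9. 130.  -8.  37.   9.]
[0.4952, -0.0437, -0.0101, 0.0833, 0.1041, -0.3902]
[0.4327, 0.2395, 0.0521, 0.0833, 0.1041, -0.3902]
[0.2172, 0.4432, 0.0604, 0.0833, 0.1041, -0.3902]
[ 0.516 -0.011  0.177] [0.472 0.284 0.17 ]
```

Call:
{"name": "apply_moves", "arguments": {
  "moves": [
    [0.495,-0.044,-0.01,0.083,0.104,-0.39,0.2],
    [0.495,-0.044,-0.01,0.083,0.104,-0.39,0.2],
    [0.495,-0.044,-0.01,0.083,0.104,-0.39,0.2],
    [0.495,-0.044,-0.01,0.083,0.104,-0.39,0.2],
    [0.495,-0.044,-0.01,0.083,0.104,-0.39,0.2],
    [0.495,-0.044,-0.01,0.083,0.104,-0.39,0.2]
  ]
}}

```text
time_s: 13.85
tool_pos: [0.5007, 0.0877, 0.1729]
tool_rot: [159.4, 6.2, 127.5]
force: [-0.4, -0.4, -1.8]
grip_width: 0.0283
grasp_force: 19.6
```

Call:
{"name": "apply_moves", "arguments": {
  "moves": [
    [0.433,0.24,0.052,0.083,0.104,-0.39,0.2],
    [0.433,0.24,0.052,0.083,0.104,-0.39,0.2],
    [0.433,0.24,0.052,0.083,0.104,-0.39,0.2],
    [0.433,0.24,0.052,0.083,0.104,-0.39,0.2],
    [0.433,0.24,0.052,0.083,0.104,-0.39,0.2],
    [0.433,0.24,0.052,0.083,0.104,-0.39,0.2]
  ]
}}

```text
time_s: 14.45
tool_pos: [0.486, 0.186, 0.1709]
tool_rot: [170.6, 6.3, 162.3]
force: [-1.4, 0.5, -2.3]
grip_width: 0.028
grasp_force: 19.6
```

Call:
{"name": "apply_moves", "arguments": {
  "moves": [
    [0.217,0.443,0.06,0.083,0.104,-0.39,0.2],
    [0.217,0.443,0.06,0.083,0.104,-0.39,0.2],
    [0.217,0.443,0.06,0.083,0.104,-0.39,0.2],
    [0.217,0.443,0.06,0.083,0.104,-0.39,0.2],
    [0.217,0.443,0.06,0.083,0.104,-0.39,0.2],
    [0.217,0.443,0.06,0.083,0.104,-0.39,0.2],
    [0.217,0.443,0.06,0.083,0.104,-0.39,0.2]
  ]
}}

```text
time_s: 15.15
tool_pos: [0.4715, 0.2835, 0.1692]
tool_rot: [179.9, 0.0, -163.6]
force: [0.3, -0.3, -0.6]
grip_width: 0.0282
grasp_force: 19.6
```

```bash
python3 - <<'E'
from h import *
cv2.imwrite("pics/raw_scene3.png",viewer.read_camera("scene")[:,:,::-1])
p,Rt=now(); d=held("pics/raw_scene3.png",p,Rt)
Rd=rot(0,106.7)
plan([(flat(0,0,.06)-Rd[:,0]*d[0],Rd),(flat(0,0,.032)-Rd[:,0]*d[0],Rd)])
I=cv2.imread("pics/raw_scene3.png");cal=viewer.get_calibration("scene");q=proj(p,cal)[0].astype(int)
cv2.imwrite("pics/c3.png",cv2.resize(I[q[1]-50:q[1]+90,q[0]-80:q[0]+80],(640,560),interpolation=cv2.INTER_CUBIC))
E
```

```text
held dy,dz [-0.0074  0.0011] 0.176 bottle y in world [-0.96 -0.28 -0.  ] [-41 -60] [70 63]
[0.0312, 0.0013, 0.5467, 0.0009, 0.0001, -0.003]
[0.0, 0.0, 0.14, 0.0, 0.0, 0.0]
```

View pics/c3.png

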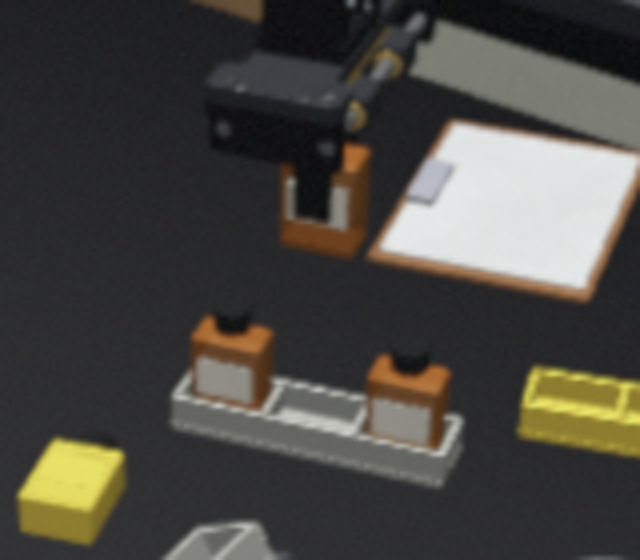

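The held bottle is over the centre pocket. The clipboard edge spoiled the colour fit, so I drop a little and measure again against the dark bench.

Call:
{"name": "apply_moves", "arguments": {
  "moves": [
    [0.004,0.001,0.1,0.001,0,-0.003,0.2],
    [0.004,0.001,0.2,0.001,0,-0.003,0.2],
    [0.004,0.001,0.22,0.001,0,-0.003,0.2],
    [0.004,0.001,0.22,0.001,0,-0.003,0.2]
  ]
}}

```text
time_s: 15.6
tool_pos: [0.4704, 0.2837, 0.125]
tool_rot: [-180.0, -0.1, -163.2]
force: [-0.4, -0.1, -1.7]
grip_width: 0.0282
grasp_force: 19.6
```

```bash
sed -i 's/tuple(int(v) for v in c),90,1,-1); am/tuple(int(v) for v in c),ROI,1,-1); am/; s/^S=4/S=4; ROI=90/' h.py; python3 - <<'E'
import h; from h import *
I=viewer.read_camera("scene")[:,:,::-1]; cv2.imwrite("pics/raw_scene4.png",I)
p,Rt=now()
for r in(70,75,82,90): h.ROI=r; d=held("pics/raw_scene4.png",p,Rt)
cal=viewer.get_calibration("scene"); Rb=np.c_[Rt[:,1],Rt[:,0],-Rt[:,2]]
if np.linalg.det(Rb)<0: Rb[:,0]*=-1
I4=cv2.resize(I,None,fx=4,fy=4,interpolation=cv2.INTER_CUBIC)
m=render([box(.028,.046,-.027,.033)],(Rb,p),cal); cv2.drawContours(I4,cv2.findContours(m,0,1)[0],-1,(255,0,255),1)
q=(proj(p,cal)[0]*4).astype(int); cv2.imwrite("pics/c4.png",cv2.resize(I4[q[1]-120:q[1]+180,q[0]-150:q[0]+150],(600,600)))
Rd=rot(0,106.7); plan([(flat(0,0,.06),Rd),(flat(0,0,.032),Rd)])
E
```

```text
held dy,dz [-0.0012  0.0009] 0.122 bottle y in world [-0.96 -0.29  0.  ] [-41 -56] [70 57]
held dy,dz [-0.0013  0.0015] 0.144 bottle y in world [-0.96 -0.29  0.  ] [-41 -56] [75 57]
held dy,dz [-0.0013  0.0009] 0.18 bottle y in world [-0.96 -0.29  0.  ] [-41 -56] [82 57]
held dy,dz [ 0.0068 -0.015 ] 0.312 bottle y in world [-0.96 -0.29  0.  ] [-67 -56] [90 77]
[-0.0072, -0.0023, 0.3292, 0.0, -0.0, 0.0018]
[0.0, 0.0, 0.14, 0.0, 0.0, 0.0]
```

View pics/c4.png

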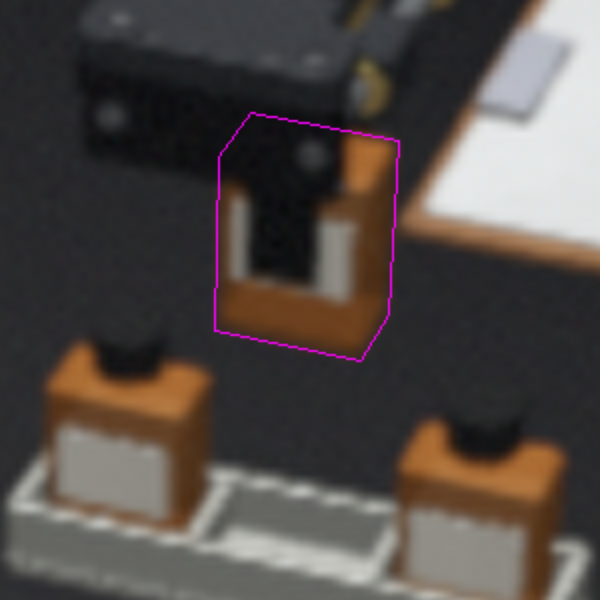

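The magenta prediction now lies on the bottle to within about 1 mm, centred over the middle pocket. I lower it.

Call:
{"name": "apply_moves", "arguments": {
  "moves": [
    [-0.002,-0.002,0.1,0,0,0.002,0.2],
    [-0.002,-0.002,0.2,0,0,0.002,0.2],
    [-0.002,-0.002,0.28,0,0,0.002,0.2],
    [-0.002,-0.002,0.34,0,0,0.002,0.2],
    [-0.002,-0.002,0.36,0,0,0.002,0.2],
    [-0.002,-0.002,0.38,0,0,0.002,0.2],
    [-0.002,-0.002,0.4,0,0,0.002,0.2],
    [-0.002,-0.002,0.42,0,0,0.002,0.2],
    [-0.002,-0.002,0.435,0,0,0.002,0.2],
    [-0.002,-0.002,0.445,0,0,0.002,0.2],
    [-0.002,-0.002,0.45,0,0,0.002,0.2],
    [-0.002,-0.002,0.45,0,0,0.002,0.2]
  ]
}}

```text
time_s: 16.85
tool_pos: [0.4712, 0.2841, 0.0352]
tool_rot: [-180.0, -0.0, -163.2]
force: [-0.7, 0.1, -1.7]
grip_width: 0.0282
grasp_force: 19.6
```

Call:
{"name": "apply_moves", "arguments": {
  "moves": [
    [0,0,0.005,0,0,0,0.2],
    [0,0,0.01,0,0,0,0.2],
    [0,0,0.01,0,0,0,0.2]
  ]
}}

```text
time_s: 17.15
tool_pos: [0.4712, 0.2841, 0.0332]
tool_rot: [-180.0, -0.0, -163.2]
force: [0.2, 0.2, -1.9]
grip_width: 0.0281
grasp_force: 19.6
```

Call:
{"name": "apply_moves", "arguments": {
  "moves": [
    [0,0,0.005,0,0,0,0.2],
    [0,0,0.008,0,0,0,0.2],
    [0,0,0.008,0,0,0,0.2]
  ]
}}

```text
time_s: 17.45
tool_pos: [0.4712, 0.2841, 0.0317]
tool_rot: [-180.0, -0.0, -163.2]
force: [0.7, 0.6, -1.6]
grip_width: 0.0284
grasp_force: 19.6
```

Call:
{"name": "apply_moves", "arguments": {
  "moves": [
    [0,0,0.004,0,0,0,0.2],
    [0,0,0.007,0,0,0,0.2],
    [0,0,0.007,0,0,0,0.2]
  ]
}}

```text
time_s: 17.75
tool_pos: [0.4712, 0.2847, 0.0311]
tool_rot: [180.0, -0.0, -163.2]
force: [-1.9, -0.7, 4.5]
grip_width: 0.0282
grasp_force: 19.8
```

Contact at 31 mm, so this bottle is home too. I release it and retreat.

Call:
{"name": "apply_moves", "arguments": {
  "moves": [
    [0,0,-0.003,0,0,0,0.2],
    [0,0,-0.003,0,0,0,0.6],
    [0,0,-0.003,0,0,0,0.6],
    [0,0,-0.003,0,0,0,0.6],
    [0,0,-0.003,0,0,0,0.6],
    [0,0,-0.1,0,0,0,0.7],
    [0,0,-0.3,0,0,0,0.7],
    [0,0,-0.5,0,0,0,0.7],
    [0,0,-0.8,0,0,0,0.7],
    [0,0,-0.8,0,0,0,0.7]
  ]
}}

```text
time_s: 18.75
tool_pos: [0.4742, 0.2861, 0.1967]
tool_rot: [179.9, 0.5, -163.2]
force: [0.9, 0.4, 0.1]
grip_width: 0.0606
grasp_force: 0.0
```

```bash
python3 - <<'E'
from h import *
a=now(); Rg=rot(30,SL[1]); b=(slant(0,0,.105),Rg)
plan(path(a,b,3)); print(a[0].round(3),b[0].round(3))
I=viewer.read_camera("scene")[:,:,::-1].copy(); cv2.imwrite("pics/raw_scene5.png",I)
cal=viewer.get_calibration("scene")
# did tray pose persist? draw predictions
for T,hs in((( RS,SL[0]),[box(.043,.178,0,.025)]),((R.from_euler("z",FLAT[1],degrees=True).as_matrix(),FLAT[0]),[box(.043,.178,0,.025)]+[k for y in(-.058,0,.058) for k in bottle((0,y),.005)])):
    I4=cv2.resize(I,None,fx=4,fy=4,interpolation=cv2.INTER_CUBIC) if 'I4' not in dir() else I4
    for hh in hs: cv2.drawContours(I4,cv2.findContours(render([hh],T,cal),0,1)[0],-1,(255,0,255),1)
cv2.imwrite("pics/c5.png",cv2.resize(I4[160*4:310*4,220*4:400*4],(720,600)))
E
```

```text
[0.0659, -0.4933, 0.0497, -0.0809, -0.103, 0.3888]
[-0.2146, -0.4518, 0.0024, -0.0809, -0.103, 0.3888]
[-0.4278, -0.2591, 0.0091, -0.0809, -0.103, 0.3888]
[0.474 0.286 0.197] [ 0.522 -0.009  0.166]
```

View pics/c5.png

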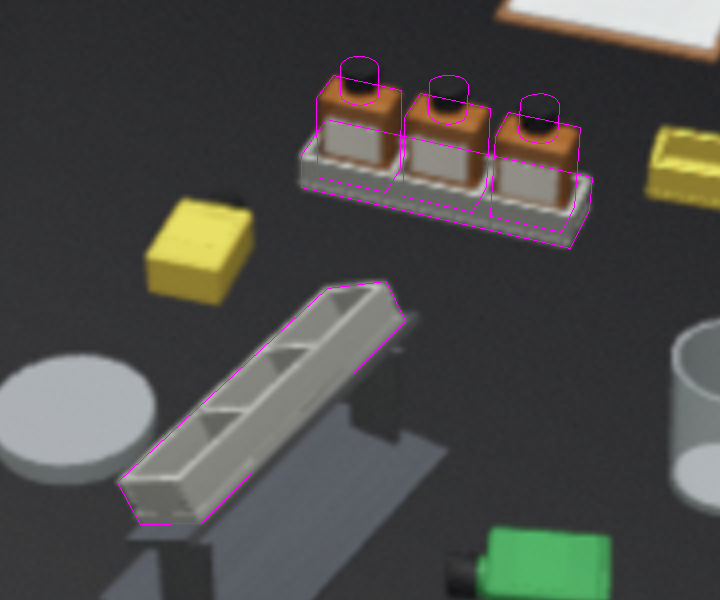

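The picture shows all three bottles seated upright in the flat tray, and the empty slanted tray exactly on its predicted outline. Next is the tray.

Call:
{"name": "apply_moves", "arguments": {
  "moves": [
    [0.066,-0.493,0.05,-0.081,-0.103,0.389,0.7],
    [0.066,-0.493,0.05,-0.081,-0.103,0.389,0.7],
    [0.066,-0.493,0.05,-0.081,-0.103,0.389,0.7],
    [0.066,-0.493,0.05,-0.081,-0.103,0.389,0.7],
    [0.066,-0.493,0.05,-0.081,-0.103,0.389,0.7]
  ]
}}

```text
time_s: 19.3
tool_pos: [0.4856, 0.1844, 0.1786]
tool_rot: [171.0, 6.2, 162.6]
force: [-0.9, -0.8, 0.6]
grip_width: 0.0609
grasp_force: 0.0
```

Call:
{"name": "apply_moves", "arguments": {
  "moves": [
    [-0.215,-0.452,0.002,-0.081,-0.103,0.389,0.7],
    [-0.215,-0.452,0.002,-0.081,-0.103,0.389,0.7],
    [-0.215,-0.452,0.002,-0.081,-0.103,0.389,0.7],
    [-0.215,-0.452,0.002,-0.081,-0.103,0.389,0.7],
    [-0.215,-0.452,0.002,-0.081,-0.103,0.389,0.7]
  ]
}}

```text
time_s: 19.8
tool_pos: [0.5015, 0.0877, 0.169]
tool_rot: [159.9, 6.4, 128.1]
force: [0.2, 0.4, 0.2]
grip_width: 0.0607
grasp_force: 0.0
```

Call:
{"name": "apply_moves", "arguments": {
  "moves": [
    [-0.428,-0.259,0.009,-0.081,-0.103,0.389,0.7],
    [-0.428,-0.259,0.009,-0.081,-0.103,0.389,0.7],
    [-0.428,-0.259,0.009,-0.081,-0.103,0.389,0.7],
    [-0.428,-0.259,0.009,-0.081,-0.103,0.389,0.7],
    [-0.428,-0.259,0.009,-0.081,-0.103,0.389,0.7],
    [-0.428,-0.259,0.009,-0.081,-0.103,0.389,0.7],
    [-0.428,-0.259,0.009,-0.081,-0.103,0.389,0.7]
  ]
}}

```text
time_s: 20.5
tool_pos: [0.5193, -0.0104, 0.1607]
tool_rot: [150.6, 0.3, 94.1]
force: [-0.0, 0.5, -0.8]
grip_width: 0.0612
grasp_force: 0.0
```

```bash
python3 - <<'E'
from h import *
Rg=rot(30,SL[1]);print(env.get_obs()["qpos"].round(0),now()[0])
plan([(slant(0,0,.05),Rg),(slant(0,0,.006),Rg)])
E
```

```text
[ 12. -15. -11. 130.  -9.  36.  10.] [ 0.51932823 -0.01042063  0.16071207]
[0.0089, 0.0274, 0.2589, -0.0065, 0.0017, 0.0038]
[0.0, -0.0, 0.22, 0.0, 0.0, 0.0]
```

Call:
{"name": "apply_moves", "arguments": {
  "moves": [
    [0.009,0.027,0.13,-0.007,0.002,0.004,0.7],
    [0.009,0.027,0.26,-0.007,0.002,0.004,0.7],
    [0.009,0.027,0.26,-0.007,0.002,0.004,0.7],
    [0.009,0.027,0.26,-0.007,0.002,0.004,0.7]
  ]
}}

```text
time_s: 20.9
tool_pos: [0.5487, -0.0069, 0.1175]
tool_rot: [150.0, -0.1, 93.7]
force: [0.4, 0.5, 0.7]
grip_width: 0.0611
grasp_force: 0.0
```

```bash
python3 - <<'E'
from h import *
Rg=rot(30,SL[1]); plan([(slant(0,0,.006),Rg)]); print(slant(0,0,.006))
E
```

```text
[0.0006, 0.005, 0.2181, -0.0004, -0.0002, -0.0022]
[ 0.57130695 -0.00520405  0.08019615]
```

Call:
{"name": "apply_moves", "arguments": {
  "moves": [
    [0,0.004,0.08,0,0,0.002,0.7],
    [0,0.004,0.14,0,0,0.002,0.7],
    [0,0.004,0.18,0,0,0.002,0.7],
    [0,0.004,0.21,0,0,0.002,0.7],
    [0,0.004,0.218,0,0,0.002,0.7],
    [0,0.004,0.218,0,0,0.002,0.7]
  ]
}}

```text
time_s: 21.5
tool_pos: [0.5715, -0.0056, 0.0808]
tool_rot: [149.9, -0.2, 93.5]
force: [0.2, -0.1, -0.6]
grip_width: 0.0606
grasp_force: 0.0
```

Now close on the tray.

Call:
{"name": "apply_moves", "arguments": {
  "moves": [
    [0,0,0,0,0,0,0.4],
    [0,0,0,0,0,0,0.35],
    [0,0,0,0,0,0,0.35],
    [0,0,0,0,0,0,0.35],
    [0,0,0,0,0,0,0.35],
    [0,0,0,0,0,0,0.35]
  ],
  "grip_force": 30
}}

```text
time_s: 22.1
tool_pos: [0.5716, -0.0056, 0.0809]
tool_rot: [149.9, -0.2, 93.5]
force: [-1.5, -0.2, 2.1]
grip_width: 0.0426
grasp_force: 29.9
```

Call:
{"name": "apply_moves", "arguments": {
  "moves": [
    [0,0,-0.05,0,0,0,0.35],
    [0,0,-0.12,0,0,0,0.35],
    [0,0,-0.25,0,0,0,0.35],
    [0,0,-0.4,0,0,0,0.35],
    [0,0,-0.4,0,0,0,0.35]
  ]
}}

```text
time_s: 22.6
tool_pos: [0.5315, -0.0084, 0.1531]
tool_rot: [149.7, -0.2, 93.5]
force: [0.3, 0.7, -0.8]
grip_width: 0.0429
grasp_force: 29.9
```

```bash
python3 - <<'E'
from h import *
print(env.get_obs()["grip_width"],env.get_obs()["qpos"].round(0))
a=now(); b=(flat(0,0,.16,PILE),rot(0,-78))
plan(path(a,b,3)); print(a[0].round(3),b[0].round(3))
E
```

```text
0.04285625933291778 [ 13. -14. -12. 130.  -9.  33.  10.]
[-0.3536, -0.0773, -0.1078, 0.0965, -0.084, 0.3079]
[-0.364, 0.0794, -0.0618, 0.0965, -0.084, 0.3079]
[-0.2982, 0.2279, -0.042, 0.0965, -0.084, 0.3079]
[ 0.532 -0.008  0.153] [ 0.472 -0.225  0.185]
```

Call:
{"name": "apply_moves", "arguments": {
  "moves": [
    [-0.354,-0.077,-0.108,0.097,-0.084,0.308,0.35],
    [-0.354,-0.077,-0.108,0.097,-0.084,0.308,0.35],
    [-0.354,-0.077,-0.108,0.097,-0.084,0.308,0.35],
    [-0.354,-0.077,-0.108,0.097,-0.084,0.308,0.35],
    [-0.354,-0.077,-0.108,0.097,-0.084,0.308,0.35]
  ]
}}

```text
time_s: 23.1
tool_pos: [0.5115, -0.08, 0.1596]
tool_rot: [159.8, -5.0, 66.5]
force: [-0.1, 0.0, -2.1]
grip_width: 0.0427
grasp_force: 29.9
```

Call:
{"name": "apply_moves", "arguments": {
  "moves": [
    [-0.364,0.079,-0.062,0.097,-0.084,0.308,0.35],
    [-0.364,0.079,-0.062,0.097,-0.084,0.308,0.35],
    [-0.364,0.079,-0.062,0.097,-0.084,0.308,0.35],
    [-0.364,0.079,-0.062,0.097,-0.084,0.308,0.35],
    [-0.364,0.079,-0.062,0.097,-0.084,0.308,0.35]
  ]
}}

```text
time_s: 23.6
tool_pos: [0.4916, -0.1523, 0.1701]
tool_rot: [170.7, -4.8, 39.0]
force: [0.3, 0.2, -1.6]
grip_width: 0.0427
grasp_force: 29.9
```

Call:
{"name": "apply_moves", "arguments": {
  "moves": [
    [-0.298,0.228,-0.042,0.097,-0.084,0.308,0.35],
    [-0.298,0.228,-0.042,0.097,-0.084,0.308,0.35],
    [-0.298,0.228,-0.042,0.097,-0.084,0.308,0.35],
    [-0.298,0.228,-0.042,0.097,-0.084,0.308,0.35],
    [-0.298,0.228,-0.042,0.097,-0.084,0.308,0.35],
    [-0.298,0.228,-0.042,0.097,-0.084,0.308,0.35],
    [-0.298,0.228,-0.042,0.097,-0.084,0.308,0.35]
  ]
}}

```text
time_s: 24.3
tool_pos: [0.4715, -0.2239, 0.1816]
tool_rot: [-179.8, 0.3, 12.1]
force: [-0.5, -0.2, -2.0]
grip_width: 0.0427
grasp_force: 29.9
```

```bash
python3 - <<'E'
from h import *
print(env.get_obs()["grip_width"],env.get_obs()["tool_rot"])
Rd=rot(0,-78)
plan([(flat(0,0,.06,PILE),Rd),(flat(0,0,.033,PILE),Rd)])
I=viewer.read_camera("scene")[:,:,::-1].copy();cal=viewer.get_calibration("scene")
p,Rt=now(); Rb=np.c_[Rt[:,1],-Rt[:,0],-Rt[:,2]]; Rb[:,1]*=np.sign(np.linalg.det(Rb))
I4=cv2.resize(I,None,fx=4,fy=4,interpolation=cv2.INTER_CUBIC)
Tp=(R.from_euler("z",PILE[1],degrees=True).as_matrix(),PILE[0])
for T,hh in((Tp,box(.043,.178,-.025,.025)),((Rb,p),box(.043,.178,-.006,.019))): cv2.drawContours(I4,cv2.findContours(render([hh],T,cal),0,1)[0],-1,(255,0,255),1)
q=proj(p-[0,0,.06],cal)[0].astype(int)*4
cv2.imwrite("pics/c6.png",I4[max(0,q[1]-280):q[1]+280,max(0,q[0]-300):q[0]+300])
E
```

```text
0.0427174818865642 [-179.83529857    0.32281962   12.1404609 ]
[0.0036, 0.0055, 0.4829, -0.0019, 0.0038, 0.0016]
[0.0, 0.0, 0.135, 0.0, 0.0, 0.0]
```

View pics/c6.png

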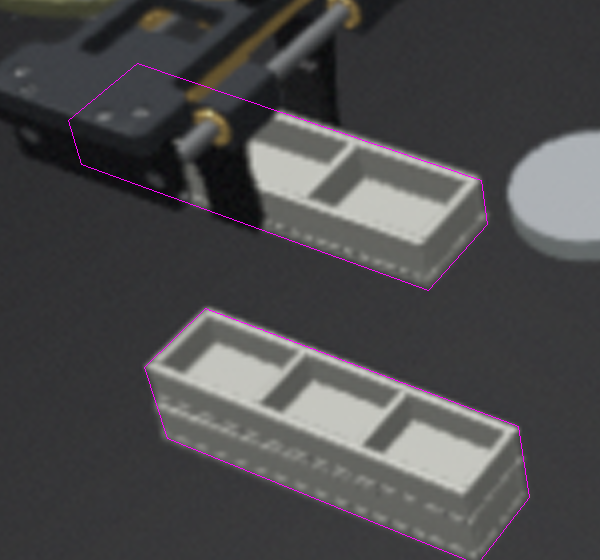

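The held tray matches its predicted outline and is level above the pile, whose outline is also exact. I lower it.

Call:
{"name": "apply_moves", "arguments": {
  "moves": [
    [0.004,0.005,0.12,-0.002,0.004,0.002,0.35],
    [0.004,0.005,0.26,-0.002,0.004,0.002,0.35],
    [0.004,0.005,0.4,-0.002,0.004,0.002,0.35],
    [0.004,0.005,0.5,-0.002,0.004,0.002,0.35],
    [0.004,0.005,0.55,-0.002,0.004,0.002,0.35],
    [0.004,0.005,0.58,-0.002,0.004,0.002,0.35],
    [0.004,0.005,0.6,-0.002,0.004,0.002,0.35],
    [0.004,0.005,0.61,-0.002,0.004,0.002,0.35],
    [0.004,0.005,0.615,-0.002,0.004,0.002,0.35],
    [0.004,0.005,0.615,-0.002,0.004,0.002,0.35]
  ]
}}

```text
time_s: 25.35
tool_pos: [0.4725, -0.2253, 0.0593]
tool_rot: [180.0, -0.1, 11.8]
force: [0.1, 0.2, -0.8]
grip_width: 0.0427
grasp_force: 29.9
```

Call:
{"name": "apply_moves", "arguments": {
  "moves": [
    [0,0,0.004,0,0,0,0.35],
    [0,0,0.008,0,0,0,0.35],
    [0,0,0.008,0,0,0,0.35]
  ]
}}

```text
time_s: 25.65
tool_pos: [0.4721, -0.2251, 0.0572]
tool_rot: [-180.0, -0.0, 11.8]
force: [0.3, 0.3, -1.8]
grip_width: 0.0424
grasp_force: 29.9
```

Call:
{"name": "apply_moves", "arguments": {
  "moves": [
    [0,0,0.004,0,0,0,0.35],
    [0,0,0.007,0,0,0,0.35],
    [0,0,0.007,0,0,0,0.35]
  ]
}}

```text
time_s: 25.95
tool_pos: [0.4723, -0.2253, 0.0565]
tool_rot: [180.0, -0.0, 11.8]
force: [-2.8, 0.2, 5.0]
grip_width: 0.0431
grasp_force: 29.9
```

Call:
{"name": "apply_moves", "arguments": {
  "moves": [
    [0,0,0.003,0,0,0,0.35],
    [0,0,0.006,0,0,0,0.35],
    [0,0,0.006,0,0,0,0.35]
  ]
}}

```text
time_s: 26.25
tool_pos: [0.4724, -0.2259, 0.0564]
tool_rot: [179.9, -0.0, 11.8]
force: [-4.5, 1.0, 11.4]
grip_width: 0.0429
grasp_force: 29.9
```

The tray is resting on the pile. I release it and back off.

Call:
{"name": "apply_moves", "arguments": {
  "moves": [
    [0,0,-0.006,0,0,0,0.35],
    [0,0,-0.006,0,0,0,0.65],
    [0,0,-0.006,0,0,0,0.65],
    [0,0,-0.006,0,0,0,0.65],
    [0,0,-0.006,0,0,0,0.65],
    [0,0,-0.1,0,0,0,0.65],
    [0,0,-0.3,0,0,0,0.65],
    [0,0,-0.5,0,0,0,0.65],
    [0,0,-0.8,0,0,0,0.65],
    [0,0,-0.8,0,0,0,0.65],
    [0,0,-0.8,0,0,0,0.65]
  ]
}}

```text
time_s: 27.35
tool_pos: [0.4735, -0.2257, 0.217]
tool_rot: [179.8, -0.3, 11.8]
force: [0.2, -0.4, -0.0]
grip_width: 0.0566
grasp_force: 0.0
```

```bash
python3 - <<'E'
from h import *
I=viewer.read_camera("scene")[:,:,::-1].copy();cal=viewer.get_calibration("scene")
I4=cv2.resize(I,None,fx=4,fy=4,interpolation=cv2.INTER_CUBIC)
Tp=(R.from_euler("z",PILE[1],degrees=True).as_matrix(),PILE[0]); Tf=(R.from_euler("z",FLAT[1],degrees=True).as_matrix(),FLAT[0])
for T,hh in((Tp,box(.043,.178,-.025,.05)),(Tf,box(.043,.178,0,.025))): cv2.drawContours(I4,cv2.findContours(render([hh],T,cal),0,1)[0],-1,(255,0,255),1)
cv2.imwrite("pics/c7.png",cv2.resize(I4[160*4:370*4,100*4:380*4],(800,600),interpolation=cv2.INTER_AREA))
E
```

```text
(no output)
```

View pics/c7.png

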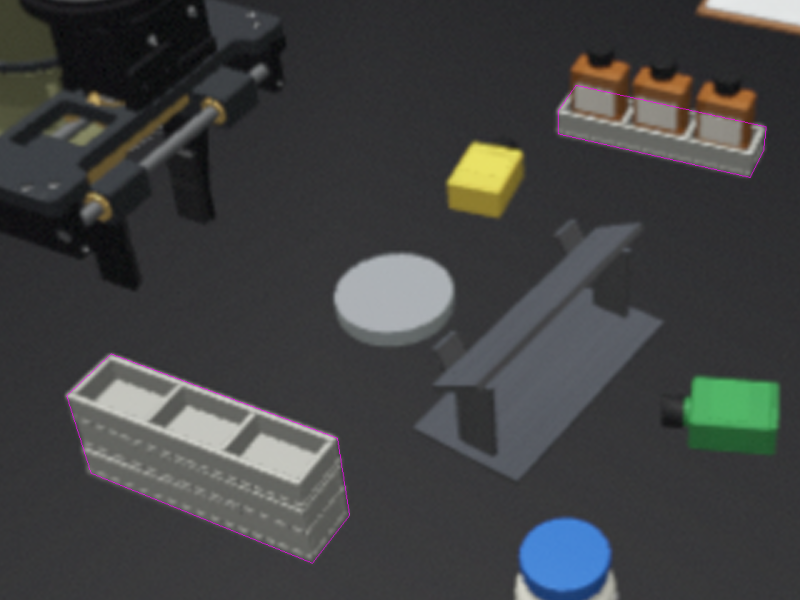

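The three-tray stack fits its outline exactly, the flat tray is full with all bottles upright, and the stand is empty. I hand the job in.

```bash
python3 -c "
from cell import env
print(env.sign_off())"
```

```text
the job is handed in; nothing more can be done
None
```

Job handed in at about 27 s: the last picture shows all three bottles upright in the flat tray and the emptied tray squarely on the pile, but sign-off returned no verdict.

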